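# Clamp a food tin on a one-handed prep board

### The arm

A 7-joint arm with a two-finger parallel gripper is mounted at the origin on a cart in front of the work surface, level with it; the furniture and walls round the work are solid. World frame = base frame: x ahead of the robot, y to its left, z up, the work surface at z = 0. Lengths are in m, angles in degrees, forces in N, time in s.
With the tool pointing down it reaches from about 0.35 to 0.9 m from the base axis. Payload 8.1 kg.
Tool frame: the origin (TCP) lies on the centre line of the jaws, within the pads' length; the fingertips stand 22 mm ahead of it and the grasp point (between the pads) lies 3 mm ahead of it; z points along the fingers, y is the line along which they close (so a half turn about z gives the same grasp; the last joint's range is limited). The gripper opens to 85 mm and grips with 20 to 120 N. Pads are 22 mm wide; open, the fingers measure 114 mm over their backs; the gripper's body (76 mm by 85 mm) begins 54 mm behind the grasp point. The pads swing forward as they close: fully open they stand 13 mm farther back than shut.
Start: joints at [64.595, 24.895, 1.432, 90.138, -0.665, 64.973, -4.303], TCP at [0.209, -0.589, 0.253] pointing down, gripper open.
Joint ranges: [-149.89, 149.89], [-25.12, 119.58], [-72.63, 75.52], [4.76, 147.25], [-75.54, 255.54], [6.69, 114.76], [-157.13, 157.13]. Speed limits (degrees/s): [127.2, 127.2, 172.46, 172.46, 180, 180, 180].

### API

Orientations are given as [roll, pitch, yaw] about the fixed x, y, z axes, in that order (R = Rz(yaw) Ry(pitch) Rx(roll)).
In Python, from bench import robot gives the robot as it stands.
- The arm moves only by the tool drive_tool, never from a script. Its argument "commands" is a list of rows, each a list of 7 numbers: the turn, a rotation vector about the tool's x, y, z in rad, then the shift along the tool's x, y, z in mm, then the gripper command: -1 is shut, 1 is fully open, values between are in proportion. In form: [[wx, wy, wz, dx, dy, dz, claw], ...]. A call has 1 to 8 rows; each row is the pose to reach, as a shift and turn from the pose commanded when the call began, along the tool's axes at that moment; what a row does not reach only later rows make up. A row lasts 1/10 s, in which the tool goes at most 50 mm and 8.59 degrees, less where a joint would pass 70% of its speed; a pose out of reach is approached as far as the arm can. A call with a gripper value outside its range is refused whole. The fingers move at their own pace and stop on an object; "squeeze" is the grip in N (left out, the last holds). Time passes only in rows, so rows that repeat a pose let the fingers close. It gives the time, the measured TCP pose, the force, the opening and the grip force at its end, in the units of the state.
- robot.state(): the state, without advancing time (a new reading comes with each control period).
- robot.grab_frame(name): name is "scene" or "side" or "wrist"; returns the picture (420x560x3 uint8, red, green, blue); there is no depth.
- robot.get_calibration(name): a dict with "mtx" (3x3 intrinsics, pixels), "dist" ([k1, k2, p1, p2, k3] as OpenCV has them; the pictures are not rectified), "world_to_cam" (4x4, takes a point from world to camera coordinates). Camera axes: x right, y down, z forward; pixel columns grow to the right and rows downward; lengths in m; the calibration is good to about 2 mm. A picture is of the moment at which its call begins: read the wrist's pose just before it. get_calibration takes no time and is no camera call; for the wrist camera it gives the pose at the moment of the call.
- robot.close_job(): hands the job in; it is judged then, once.
Trained networks look in the newest picture that a camera, given by its name, has taken for a name from the list of things; names that differ only in an ending like _2 or _b are one class to them, and where a whole thing is asked for, a point or a joint stands for the part that bears it (a point fixed in the world has none). Each returns a list of dicts, best first, with "conf" (0 to 1); they miss things now and then, are a little off and sometimes report something else, mostly with a low value. They report only what shows in the picture. A call takes as long as a camera call. They do not tell look-alikes from the thing itself.
- robot.look_for(target, camera): "location" ([column, row] in pixels, amid what is visible of it).
- robot.regions_of(target, camera): "region" (420x560 bool, what is visible of it) and "location" ([column, row] in pixels, amid what is visible of it).
The state is a dict: "time_s": time; "joints": joint angles; "qd": joint speeds; "joint_efforts": joint torques, N m; "position": TCP position; "eef_rot": TCP orientation; "ft_force": force on the tool from outside, world axes, zero at the start; "ft_torque": the same for the moment, N m; "opening": opening from 0.0 (shut) to 1.0 (fully open); "grasp_force": force on a finger pad.
Only numpy, scipy, OpenCV 4.12 (cv2) and the standard library are available. Lean on these libraries where they do the work, as an engineer would, in place of code of your own. Each camera call takes 0.05 s, during which the arm holds its last target. There are 200 camera calls.

### The job

The prep board holds a tin still while somebody opens it with one hand. Slide the tin along the board, gently, until it is fully home in the V-shaped fence, touching both of its faces; only then push the clamp handle down over centre onto its stop so that the rubber pad holds the tin, and leave the clamp locked and everything untouched. Do not force anything: keep every push well under 35 N, and do not upset or shift the salt and pepper shakers.

Things in the scene. Friction and masses are not known exactly. Their poses are not given: they have to be found in the camera images.
- prep_board: Wooden board lying fixed on the counter: 240 mm along its x, 310 mm along its y, 21 mm thick. Origin at the centre of its underside, z up; x points away from the robot. It carries a fence and, on the fence's -y side, a steel toggle clamp.
- seat (a point): Where tin_center is when the tin is home: board frame (30, 50, 41) mm. The V fence round it: two light wooden bars, 26 mm high, 66 mm long, faces at 90 degrees, opening to board -x, symmetric about the line through the seat along board x.
- tin_center (a point): Centre (half-way up) of the round food tin, 86 mm in diameter, 40 mm high, 0.16 to 0.33 kg, standing loose on the board, 50 to 80 mm short of the seat. Too wide to grip: push it low, from its near side.
- clamp_pivot (a point): Pivot of the clamp's arm, board frame (45, -20, 65) mm. All of the clamp works in the upright plane board x = 45 mm: the arm reaches to board +y over the seat; open, it slants up and ends about 97 mm above the board's top. The handle reaches to board -y from a hub pin, at board (45, -46, 61) mm when open, 69 mm up when locked.
- handle_press (a point): Fixed point in the air, board frame (45, -110, 69) mm, below the handle grip: a black round bar, 17 mm thick, 50 to 158 mm from the hub pin, straight out from it. Open, it rises outward at 33 to 59 degrees, locked, it is at -12 to +14: its angle on the hub was preset, differs each time and is not measured. Shut fingertips pressing straight down on it here close the clamp.
- pad_face (a point): Centre of the face of the round rubber pad (20 mm across) under the clamp's arm. Open: 56 mm above the board's top, so a tin passes 16 mm under it. Locked: on the tin's lid, 15 mm to board +x of the tin's centre. It cannot show whether the clamp is locked.
- salt_mid (a point): Middle of the white salt shaker, 18 mm diameter, 40 mm high, standing loose on the board's near corner on the handle's side. A bystander.
- pepper_mid (a point): Middle of the pepper shaker with a yellow-brown head, 18 mm diameter, 40 mm high, standing loose next to the salt shaker. A bystander.
- tin: The tin itself; origin at the centre of its underside (see tin_center).
- clamp_pad: The rubber pad with its spindle. Once it meets the tin a spring behind it (about 20 N when locked) resists: the push needed on the handle rises to about 8 N, fades out at dead centre, 5 mm above the end of travel; past it the handle is drawn onto a hard stop, where the force climbs steeply. Let go before dead centre, it springs back open.
Things that resemble listed ones, but are neither listed nor needed, are in the scene too. What is shaped like the tin but purple is not meant.

How it is judged:
By the outcome, as a careful person would: the job done as asked, in the order asked, and still so for the second after the job is handed in, with the robot touching nothing.
It also fails if it takes over 51 s, if anything falls off the work surface, if the arm or the gripper's body presses on something with over 40 N, if the wrist force passes 120 N, or if a joint passes its speed limit or range.

## Working session

There is one attempt and no reset: what is moved stays moved. The work goes in short steps, Python scripts to look and compute and a tool call to move; the robot and the scene stay as the last step left them, time stands still between calls to the robot, and variables do not carry over. Pictures are saved under pics/ and viewed, at most 10 in all, crops included, and the job is handed in when it is done.

Besides the shell and the picture viewer there is one more tool, called after "Call:" as a command line: name --pt "numbers of a row" for each row, then --argument value for the rest. drive_tool: Moves the arm, as the interface text tells. Its arguments: {"type":"object","properties":{"commands":{"type":"array"},"squeeze":{"type":"number"}},"required":["commands"]}

```bash
ls; mkdir -p pics
cat > h.py <<'E'
import numpy as np, cv2
from bench import robot
def cal(n):
    c=robot.get_calibration(n); return np.array(c['mtx']),np.array(c['dist']),np.array(c['world_to_cam'])
def ray(n,uv,c=None):
    K,d,T=c or cal(n); p=cv2.undistortPoints(np.array([[uv]],float),K,d)[0,0]
    R=T[:3,:3]; o=-R.T@T[:3,3]; v=R.T@np.array([p[0],p[1],1]); return o,v/np.linalg.norm(v)
def onz(n,uv,z,c=None):
    o,v=ray(n,uv,c); return o+v*(z-o[2])/v[2]
def tri(rs):
    A=sum(np.eye(3)-np.outer(v,v) for o,v in rs); b=sum((np.eye(3)-np.outer(v,v))@o for o,v in rs)
    x=np.linalg.solve(A,b); return x,[np.linalg.norm((np.eye(3)-np.outer(v,v))@(x-o))*1e3 for o,v in rs]
def proj(n,P,c=None):
    K,d,T=c or cal(n); r=cv2.Rodrigues(T[:3,:3])[0]
    return cv2.projectPoints(np.array(P,float).reshape(-1,3),r,T[:3,3],K,d)[0][:,0]
E
python3 - <<'E'
from h import *
np.set_printoptions(precision=3,suppress=True)
print(robot.state())
ims={}
for n in ('scene','side'):
    im=robot.grab_frame(n); cv2.imwrite(f'pics/{n}0.png',cv2.cvtColor(im,cv2.COLOR_RGB2BGR))
    for t in ('prep_board','tin_center','tin','clamp_pivot','handle_press','pad_face','salt_mid','pepper_mid','seat'):
        print(n,t,[(np.round(d['location']).tolist(),round(d['conf'],2)) for d in robot.look_for(t,n)[:4]])
    print(cal(n)[2])
print(robot.state()['time_s'])
E
```

```text
pics
{'time_s': 0.0, 'joints': array([64.596, 24.937,  1.428, 90.189, -0.665, 64.974, -4.303]), 'qd': array([0.046, 0.083, 0.005, 0.034, 0.034, 0.051, 0.013]), 'joint_efforts': array([  0.002, -67.048,   1.026, -31.621,   0.016,   0.012,   0.   ]), 'position': array([ 0.209, -0.589,  0.253]), 'eef_rot': array([-179.909,    0.007,   19.525]), 'ft_force': array([-0.003,  0.23 ,  0.398]), 'ft_torque': array([ 0.023,  0.001, -0.017]), 'grasp_force': 0.0, 'opening': 1.0033427376344197}
scene prep_board [([262.0, 241.0], 0.71), ([224.0, 221.0], 0.38)]
scene tin_center [([228.0, 218.0], 0.68), ([412.0, 276.0], 0.65), ([341.0, 308.0], 0.58)]
scene tin [([227.0, 220.0], 0.9), ([341.0, 303.0], 0.85), ([409.0, 273.0], 0.61)]
scene clamp_pivot [([264.0, 242.0], 0.71)]
scene handle_press [([261.0, 238.0], 0.9)]
scene pad_face [([250.0, 184.0], 0.47)]
scene salt_mid [([262.0, 264.0], 0.75)]
scene pepper_mid [([286.0, 257.0], 0.59)]
scene seat [([262.0, 238.0], 0.63)]
[[ 0.609 -0.793  0.009 -0.327]
 [-0.39  -0.31  -0.867  0.244]
 [ 0.69   0.525 -0.498  0.595]
 [ 0.     0.     0.     1.   ]]
side prep_board [([250.0, 287.0], 0.56)]
side tin_center [([305.0, 188.0], 0.75), ([249.0, 174.0], 0.69), ([275.0, 274.0], 0.61)]
side tin [([305.0, 185.0], 0.75), ([275.0, 280.0], 0.63), ([253.0, 174.0], 0.63)]
side clamp_pivot [([250.0, 290.0], 0.75)]
side handle_press [([250.0, 286.0], 0.85)]
side pad_face [([232.0, 268.0], 0.51)]
side salt_mid [([309.0, 224.0], 0.58)]
side pepper_mid [([295.0, 215.0], 0.53), ([276.0, 277.0], 0.53)]
side seat [([252.0, 288.0], 0.81)]
[[-1.    -0.023 -0.009  0.465]
 [-0.009  0.675 -0.737  0.115]
 [ 0.023 -0.737 -0.675  0.857]
 [ 0.     0.     0.     1.   ]]
1.0
```

Run:
```python
import cv2
a=cv2.imread('pics/scene0.png'); b=cv2.imread('pics/side0.png')
# enlarged crops
cv2.imwrite('pics/c1.png',cv2.resize(a[110:340,160:460],None,fx=2.6,fy=2.6,interpolation=cv2.INTER_CUBIC))
cv2.imwrite('pics/c2.png',cv2.resize(b[140:380,130:430],None,fx=2.5,fy=2.5,interpolation=cv2.INTER_CUBIC))
```

```text
(no output)
```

View pics/c1.png

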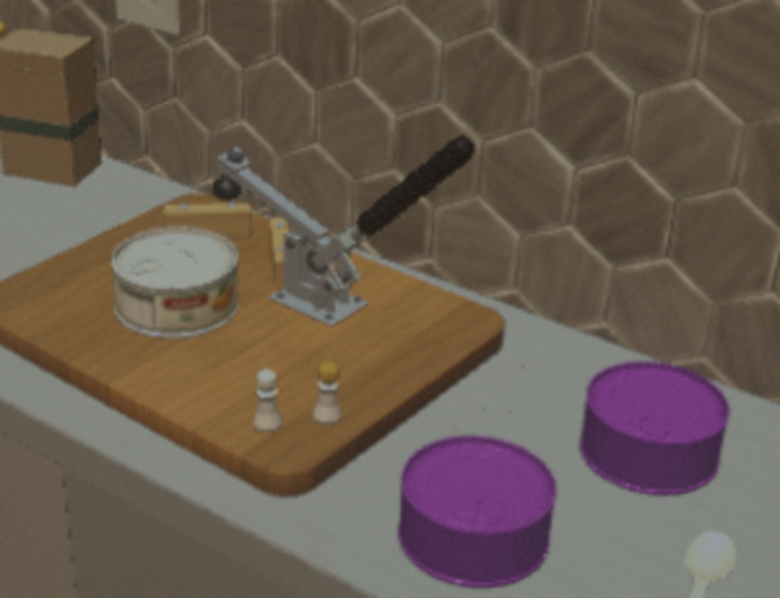

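View pics/c2.png

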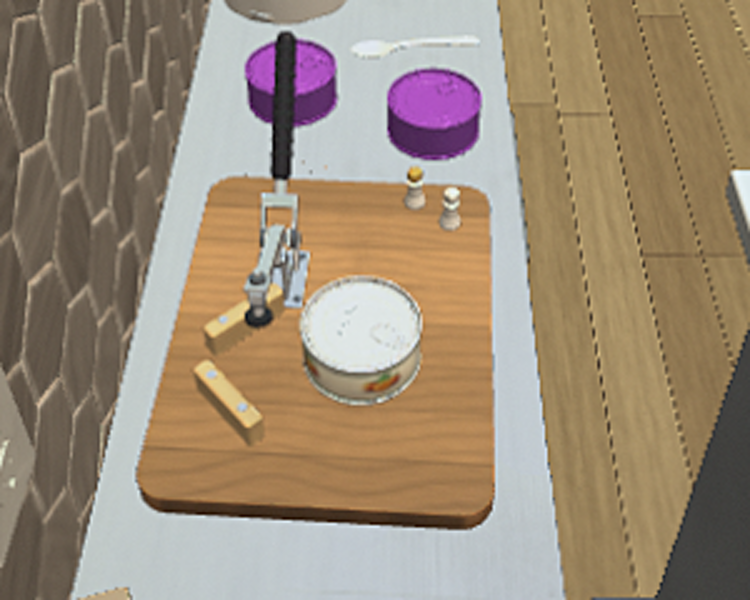

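The tin meant is the white-lidded labelled one on the board at scene (228,218) and side (275,275). The purple look-alikes are at scene (341,305) and (411,275), and side (305,187) and (250,174). The shakers stand at the board's near -y corner, and the clamp is open. Next I'll fit the board pose numerically.

```bash
cat > fit.py <<'E'
from h import *
from scipy.optimize import minimize
np.set_printoptions(precision=4,suppress=True)
C={n:cal(n) for n in('scene','side')}
def mask(n):
    im=cv2.imread(f'pics/{n}0.png'); hsv=cv2.cvtColor(im,cv2.COLOR_BGR2HSV)
    m=((hsv[...,1]>95)&(hsv[...,0]>6)&(hsv[...,0]<24)&(hsv[...,2]>50)).astype(np.uint8)
    m=cv2.morphologyEx(m,cv2.MORPH_OPEN,np.ones((3,3)))
    k,l,s,c=cv2.connectedComponentsWithStats(m); p={'scene':(230,262),'side':(270,320)}[n]
    m=(l==l[p[1],p[0]]).astype(np.uint8)
    h=cv2.convexHull(cv2.findContours(m,0,1)[0][0] if 0 else cv2.findNonZero(m)); o=np.zeros_like(m); cv2.fillConvexPoly(o,h,1); return m,o
def sil(n,x,y,yaw,r):
    S=4; pts=[]
    for sx,sy,a0 in((1,1,0),(-1,1,90),(-1,-1,180),(1,-1,270)):
        for a in np.radians(np.linspace(a0,a0+90,7)):
            for z in(0,.021): pts.append([sx*(.12-r)+r*np.cos(a),sy*(.155-r)+r*np.sin(a),z])
    P=np.array(pts);c,s=np.cos(yaw),np.sin(yaw)
    W=np.c_[x+c*P[:,0]-s*P[:,1],y+s*P[:,0]+c*P[:,1],P[:,2]]
    q=((proj(n,W,C[n])+.5)*S-.5)
    o=np.zeros((420*S,560*S),np.float32); cv2.fillConvexPoly(o,cv2.convexHull(np.round(q).astype(np.int32)),1)
    return cv2.resize(o,(560,420),interpolation=cv2.INTER_AREA)
if __name__=='__main__':
    M={n:mask(n) for n in C}
    for n in C: print(n,M[n][0].sum(),M[n][1].sum()); cv2.imwrite(f'pics/m_{n}.png',M[n][1]*255)
    g=onz('side',(255,290),.021,C['side']); print(g)
    for use in(('scene','side'),('side',),('scene',)):
        f=lambda p:sum(np.abs(sil(n,p[0]/100,p[1]/100,p[2]/20,.02)-M[n][1]).sum() for n in use)
        best=min((minimize(f,[g[0]*100,g[1]*100,w],method='Nelder-Mead',options=dict(initial_simplex=np.array([g[0]*100,g[1]*100,w])+np.array([[0,0,0],[2,0,0],[0,2,0],[0,0,2]]))) for w in(-2,0,2)),key=lambda r:r.fun)
        print(use,best.x[0]/100,best.x[1]/100,np.degrees(best.x[2]/20),best.fun)
    def lk(t,a,b): print(t,tri([ray('scene',a,C['scene']),ray('side',b,C['side'])]))
    lk('tin',(228,218),(275,275)); lk('pad',(247.5,182.5),(233.5,267)); lk('salt',(262,264),(310,223.5)); lk('pep',(286,261),(296,215))
    lk('handle end',(337.5,167),(244,155));lk('handle in',(300,197),(242,210))
E
python3 fit.py
```

```text
scene 10327 13729
side 13830 17486
[0.5044 0.0888 0.021 ]
('scene', 'side') 0.4935486702029438 0.03496304978638363 -2.1719173403008507 1126.0625
('side',) 0.4926156371430923 0.03451210714419186 -2.4345817466486515 308.6875
('scene',) 0.49763200480650355 0.03895262901833476 -3.151515828825964 378.75
tin (array([0.4703, 0.0681, 0.0407]), [np.float64(2.194047958703212), np.float64(2.1940479587033175)])
pad (array([0.5411, 0.082 , 0.0794]), [np.float64(2.4182358880174473), np.float64(2.4182358880174886)])
salt (array([ 0.4021, -0.0667,  0.0374]), [np.float64(1.3848840251769476), np.float64(1.3848840251768642)])
pep (array([ 0.4308, -0.0916,  0.0377]), [np.float64(1.9472092458553183), np.float64(1.9472092458553245)])
handle end (array([ 0.5316, -0.1155,  0.1719]), [np.float64(0.35346160758273615), np.float64(0.35346160758277057)])
handle in (array([ 0.5346, -0.044 ,  0.0943]), [np.float64(0.43171232302324447), np.float64(0.43171232302327367)])
```

Call:
drive_tool --pt "0 0 0 360 -509 0 -1" --pt "0 0 0 360 -509 0 -1" --pt "0 0 0 360 -509 0 -1" --pt "0 0 0 360 -509 0 -1" --pt "0 0 0 360 -509 0 -1" --pt "0 0 0 360 -509 0 -1" --pt "0 0 0 360 -509 0 -1" --pt "0 0 0 360 -509 0 -1"

```text
time_s: 1.8
position: [0.3176, -0.2022, 0.2536]
eef_rot: [179.9, -0.0, 19.5]
ft_force: [2.6, 0.4, -0.1]
opening: -0.007
grasp_force: 0.0
```

Call:
drive_tool --pt "0 0 0 125 -175 0 -1" --pt "0 0 0 125 -175 0 -1" --pt "0 0 0 125 -175 0 -1" --pt "0 0 0 125 -175 0 -1" --pt "0 0 0 125 -175 0 -1" --pt "0 0 0 125 -175 0 -1" --pt "0 0 0 125 -175 0 -1"

```text
time_s: 2.5
position: [0.3766, 0.0021, 0.2532]
eef_rot: [180.0, 0.0, 19.5]
ft_force: [-0.3, -0.5, 0.0]
opening: -0.001
grasp_force: 0.0
```

Run:
```python
from h import *
np.set_printoptions(precision=4,suppress=True)
s=robot.state(); print(s['time_s'],s['position'],s['eef_rot'])
c=cal('wrist'); im=robot.grab_frame('wrist'); cv2.imwrite('pics/w1.png',cv2.cvtColor(im,cv2.COLOR_RGB2BGR))
np.savez('pics/w1.npz',*c)
T=c[2];print('cam',-T[:3,:3].T@T[:3,3],T[2,:3])
for t in('tin','salt_mid','pepper_mid','pad_face'):
    print(t,[(np.round(d['location']).tolist(),round(d['conf'],2)) for d in robot.look_for(t,'wrist')[:4]])
b=np.array([.4935,.0345]);w=np.radians(-2.4);R=np.array([[np.cos(w),-np.sin(w)],[np.sin(w),np.cos(w)]])
def W(x,y,z): return np.r_[b+R@[x/1e3,y/1e3],z]
for n,P in dict(c1=W(-120,-155,.021),c2=W(-120,155,.021),c3=W(120,155,.021),padface=W(45,50,.077),pivot=W(45,-20,.065),tin=[.4703,.0681,.061]).items():
    q=proj('wrist',P,c)[0]; print(n,P,q); 
    if 0<q[0]<560 and 0<q[1]<420: cv2.drawMarker(im,tuple(int(v) for v in q),(255,0,0),1,12)
cv2.imwrite('pics/w1m.png',cv2.cvtColor(im,cv2.COLOR_RGB2BGR))
```

```text
2.5 [0.3766 0.0021 0.2532] [179.9812   0.025   19.5463]
cam [0.4496 0.0287 0.3731] [-0.2845 -0.1016 -0.9533]
tin [([526.0, 122.0], 0.98), ([440.0, 211.0], 0.93), ([238.0, 75.0], 0.75)]
salt_mid [([336.0, 183.0], 0.62)]
pepper_mid [([364.0, 169.0], 0.58)]
pad_face []
c1 [ 0.3671 -0.1153  0.021 ] [356.8714 221.6633]
c2 [0.3801 0.1944 0.021 ] [114.8984 126.6993]
c3 [0.6199 0.1843 0.021 ] [ 178.7187 -106.0631]
padface [0.5406 0.0826 0.077 ] [247.0789  -7.5423]
pivot [0.5376 0.0126 0.065 ] [319.0169  29.5542]
tin [0.4703, 0.0681, 0.061] [239.5128  81.4839]
```

View pics/w1m.png

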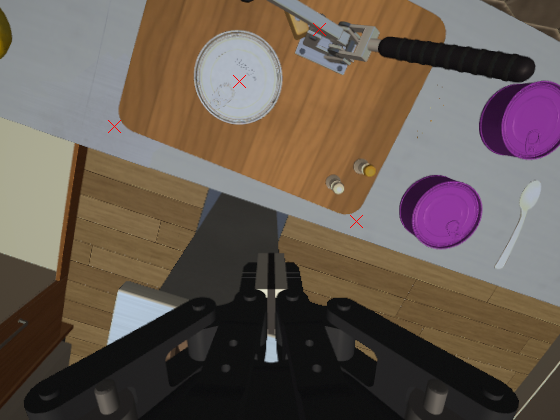

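The wrist view shows the tin lid at about (238,77) and the board edge close to where I predicted it. The lid sits about 4 px further out than predicted, so I'll refine with silhouette fits in all three views.

```bash
cat > fit2.py <<'E'
import fit; from fit import *
def cyl(n,x,y):
    a=np.linspace(0,2*np.pi,60); P=np.r_[[[x+.043*np.cos(t),y+.043*np.sin(t),z] for t in a for z in(.021,.061)]]
    S=4;q=(proj(n,P,C[n])+.5)*S-.5;o=np.zeros((420*S,560*S),np.float32);cv2.fillConvexPoly(o,cv2.convexHull(np.round(q).astype(np.int32)),1)
    return cv2.resize(o,(560,420),interpolation=cv2.INTER_AREA)
def tinfit(M,x0):
    for use in [tuple(M)]+[(k,) for k in M]:
        f=lambda p:sum(np.abs(cyl(n,*(p/100))-M[n]).sum() for n in use)
        r=minimize(f,np.array(x0)*100,method='Nelder-Mead',options=dict(initial_simplex=np.array(x0)*100+np.array([[0,0],[1,0],[0,1]])))
        print('tin',use,r.x/100,r.fun,[M[n].sum() for n in use])
        if len(use)==len(M): best=r.x/100
    return best
def tinmasks(px):
    M={}
    for n in px:
        robot.grab_frame(n)
        L=robot.regions_of('tin',n)
        if L:
            d=min(L,key=lambda d:np.hypot(*(np.array(d['location'])-px[n])))
            if np.hypot(*(np.array(d['location'])-px[n]))<40: M[n]=d['region'].astype(np.float32)
    return M
E
python3 - <<'E'
from fit2 import *
C['wrist']=cal('wrist')
M=tinmasks({'scene':(228,218),'side':(275,275),'wrist':(238,77)})
tinfit(M,(.4703,.0681))
im=cv2.imread('pics/w1.png');hsv=cv2.cvtColor(im,cv2.COLOR_BGR2HSV)
m=((hsv[...,1]>95)&(hsv[...,0]>6)&(hsv[...,0]<24)&(hsv[...,2]>50)).astype(np.uint8)
m=cv2.morphologyEx(m,cv2.MORPH_OPEN,np.ones((3,3)));k,l,s,c=cv2.connectedComponentsWithStats(m)
m=(l==l[150,270]).astype(np.uint8);o=np.zeros_like(m);cv2.fillConvexPoly(o,cv2.convexHull(cv2.findNonZero(m)),1)
B={n:mask(n)[1] for n in('scene','side')};B['wrist']=o
for use in(('scene','side','wrist'),('wrist',),('side','wrist')):
  for r_ in(.012,.02,.028):
    f=lambda p:sum(np.abs(sil(n,p[0]/100,p[1]/100,p[2]/20,r_)-B[n]).sum() for n in use)
    x0=np.array([49.35,3.45,-.8]);b=minimize(f,x0,method='Nelder-Mead',options=dict(initial_simplex=x0+np.array([[0,0,0],[1,0,0],[0,1,0],[0,0,1]])))
    print(use,r_,b.x[:2]/100,np.degrees(b.x[2]/20),b.fun)
E
```

```text
tin ('scene', 'side', 'wrist') [0.4717 0.0701] 380.6875 [np.float32(1833.0), np.float32(2147.0), np.float32(6460.0)]
tin ('scene',) [0.4722 0.0692] 51.1875 [np.float32(1833.0)]
tin ('side',) [0.4698 0.071 ] 72.75 [np.float32(2147.0)]
tin ('wrist',) [0.4719 0.07  ] 168.5 [np.float32(6460.0)]
('scene', 'side', 'wrist') 0.012 [0.4955 0.0368] -2.8575247321342525 7697.75
('scene', 'side', 'wrist') 0.02 [0.4955 0.0367] -2.752192868676512 7465.25
('scene', 'side', 'wrist') 0.028 [0.4953 0.037 ] -2.7087751011805996 7191.625
('wrist',) 0.012 [0.4958 0.0369] -2.722844552982716 6233.625
('wrist',) 0.02 [0.4958 0.0369] -2.6996033458921453 6135.5625
('wrist',) 0.028 [0.4957 0.0368] -2.808523353147546 6015.0
('side', 'wrist') 0.012 [0.4946 0.0369] -2.8719942121786772 7055.125
('side', 'wrist') 0.02 [0.4952 0.0368] -2.894203823997754 6889.5625
('side', 'wrist') 0.028 [0.494  0.0367] -2.8481376484712553 6676.75
```

Call:
drive_tool --pt "0 0 0.075 43 -37 40 -1" --pt "0 0 0.075 43 -37 90 -1" --pt "0 0 0.075 43 -37 130 -1" --pt "0 0 0.075 43 -37 165 -1" --pt "0 0 0.075 43 -37 190 -1" --pt "0 0 0.075 43 -37 201 -1" --pt "0 0 0.075 43 -37 201 -1"

```text
time_s: 3.75
position: [0.4044, 0.0518, 0.0515]
eef_rot: [-180.0, 0.1, 15.2]
ft_force: [-0.9, -0.1, 1.8]
opening: 0.006
grasp_force: 0.0
```

Run:
```python
from h import *
s=robot.state(); print(s['time_s'],s['position'],s['eef_rot'],s['ft_force'])
im=robot.grab_frame('side'); cv2.imwrite('pics/s2.png',cv2.cvtColor(cv2.resize(im[140:380,130:430],None,fx=2.5,fy=2.5),cv2.COLOR_RGB2BGR))
```

```text
3.75 [0.4043743  0.05182888 0.0514718 ] [-1.79985400e+02  1.32008630e-01  1.52443651e+01] [-0.90073943 -0.05879867  1.75084512]
```

View pics/s2.png

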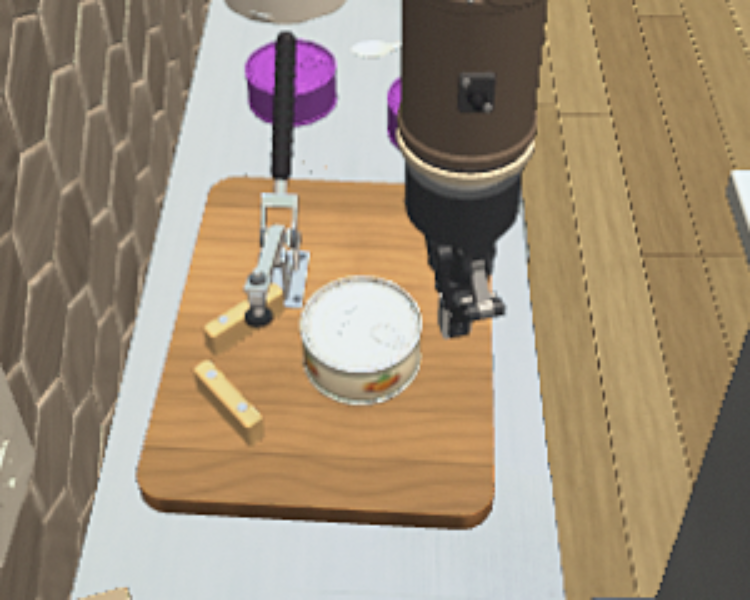

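The side view shows the shut fingertips at crop (455,325), just short of the tin's near side at (420,330). I'll push slowly.

Call:
drive_tool --pt "0 0 0 5 0 0 -1" --pt "0 0 0 10 0 0 -1" --pt "0 0 0 13 0 0 -1" --pt "0 0 0 16 0 0 -1" --pt "0 0 0 19 0 0 -1" --pt "0 0 0 22 0 0 -1" --pt "0 0 0 26 0 0 -1" --pt "0 0 0 30 0 0 -1"

```text
time_s: 4.6
position: [0.4341, 0.0598, 0.0522]
eef_rot: [-180.0, 0.0, 15.2]
ft_force: [-2.0, 0.7, -0.6]
opening: -0.004
grasp_force: 0.8
```

Call:
drive_tool --pt "0 0 0 4 0 0 -1" --pt "0 0 0 8 0 0 -1" --pt "0 0 0 12 0 0 -1" --pt "0 0 0 16 0 0 -1" --pt "0 0 0 20 0 0 -1" --pt "0 0 0 24 0 0 -1" --pt "0 0 0 27 0 0 -1" --pt "0 0 0 30 0 0 -1"

```text
time_s: 5.4
position: [0.463, 0.0676, 0.0523]
eef_rot: [180.0, 0.0, 15.2]
ft_force: [-2.1, -0.8, -0.2]
opening: 0.002
grasp_force: 1.1
```

```bash
cat > m.py <<'E'
from fit2 import *
s=robot.state(); print(s['time_s'],s['position'],s['eef_rot'],s['ft_force'])
M=tinmasks({'scene':proj('scene',[.515,.082,.041])[0],'side':proj('side',[.515,.082,.041])[0]})
p=tinfit(M,(.515,.082))
w=np.radians(-2.75);d=(p-[.4953,.0368])*1e3
print('board frame tin',np.cos(w)*d[0]+np.sin(w)*d[1],-np.sin(w)*d[0]+np.cos(w)*d[1])
E
python3 m.py
```

```text
5.4 [0.463  0.0676 0.0523] [179.9949   0.0123  15.2228] [-2.0768 -0.8132 -0.1879]
tin ('scene', 'side') [0.5136 0.0817] 1161.5625 [np.float32(802.0), np.float32(2021.0)]
tin ('scene',) [0.5189 0.079 ] 900.75 [np.float32(802.0)]
tin ('side',) [0.5128 0.0828] 161.0625 [np.float32(2021.0)]
board frame tin 16.132568478147494 45.72944997295962
```

Call:
drive_tool --pt "0 0 0 2 0 0 -1" --pt "0 0 0 4 0 0 -1" --pt "0 0 0 6 0 0 -1" --pt "0 0 0 7 0 0 -1" --pt "0 0 0 8 0 0 -1" --pt "0 0 0 9 0 0 -1"

```text
time_s: 6.2
position: [0.4715, 0.07, 0.0523]
eef_rot: [180.0, 0.0, 15.2]
ft_force: [-3.3, -1.4, 1.4]
opening: 0.001
grasp_force: 1.4
```

Call:
drive_tool --pt "0 0 0 1 0 0 -1" --pt "0 0 0 2 0 0 -1"

```text
time_s: 6.4
position: [0.4736, 0.0705, 0.0523]
eef_rot: [180.0, -0.0, 15.2]
ft_force: [-2.2, -0.8, 0.3]
opening: -0.0
grasp_force: 1.0
```

Call:
drive_tool --pt "0 0 0 1 0 0 -1" --pt "0 0 0 1.5 0 0 -1"

```text
time_s: 6.6
position: [0.475, 0.071, 0.0523]
eef_rot: [-180.0, -0.0, 15.2]
ft_force: [-3.0, -0.8, 1.4]
opening: -0.006
grasp_force: 1.5
```

Call:
drive_tool --pt "0 0 0 0.7 0 0 -1" --pt "0 0 0 1.4 0 0 -1"

```text
time_s: 6.8
position: [0.4752, 0.0709, 0.0521]
eef_rot: [180.0, 0.1, 15.2]
ft_force: [-7.5, -1.7, 5.7]
opening: 0.0
grasp_force: 3.9
```

Call:
drive_tool --pt "0 0 0 0.7 0 0 -1" --pt "0 0 0 1.4 0 0 -1"

```text
time_s: 7.0
position: [0.4752, 0.0709, 0.0519]
eef_rot: [180.0, 0.3, 15.2]
ft_force: [-11.3, -2.0, 7.8]
opening: 0.001
grasp_force: 5.8
```

Call:
drive_tool --pt "0 0 0 -4 0 0 -1" --pt "0 0 0 -14 0 0 -1" --pt "0 0 0 -14 0 0 -1"

```text
time_s: 7.3
position: [0.4631, 0.0676, 0.0523]
eef_rot: [180.0, 0.0, 15.2]
ft_force: [0.2, -0.5, -0.9]
opening: 0.0
grasp_force: 0.0
```

```bash
cat >> m.py <<'E'
im=robot.grab_frame('side'); cv2.imwrite('pics/s3.png',cv2.cvtColor(cv2.resize(im[220:340,190:310],None,fx=5,fy=5,interpolation=cv2.INTER_CUBIC),cv2.COLOR_RGB2BGR))
E
python3 m.py
```

```text
7.3 [0.4631 0.0676 0.0523] [179.9868   0.0242  15.2285] [ 0.1703 -0.5071 -0.8684]
tin ('scene', 'side') [0.525  0.0842] 1175.5 [np.float32(816.0), np.float32(1927.0)]
tin ('scene',) [0.529  0.0835] 847.0 [np.float32(816.0)]
tin ('side',) [0.5242 0.0855] 264.4375 [np.float32(1927.0)]
board frame tin 27.41368102742726 48.81100941956699
```

View pics/s3.png

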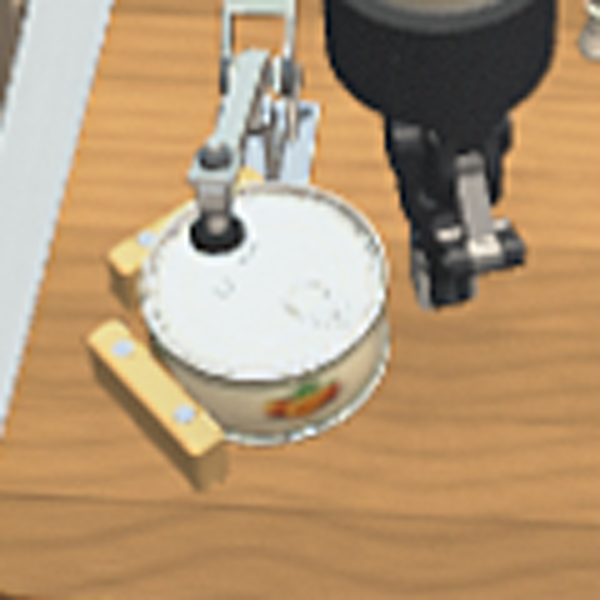

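The tin at crop (265,285) is visually up against both bars, but I can't rule out a 1 mm gap at one face. I'll nudge it from the other side, toward the -y face, to check.

Call:
drive_tool --pt "0 0 0.12 -13 -21 0 -1" --pt "0 0 0.26 -13 -21 0 -1" --pt "0 0 0.4 -13 -30 0 -1" --pt "0 0 0.54 0 -37 0 -1" --pt "0 0 0.624 8 -37.5 0 -1" --pt "0 0 0.624 15 -37.5 0 -1" --pt "0 0 0.624 15 -37.5 0 -1"

```text
time_s: 8.25
position: [0.4698, 0.1084, 0.0523]
eef_rot: [-180.0, -0.0, -20.4]
ft_force: [-0.3, -0.7, 0.2]
opening: 0.002
grasp_force: 0.0
```

Call:
drive_tool --pt "0 0 0 3 0 0 -1" --pt "0 0 0 5 0 0 -1" --pt "0 0 0 7 0 0 -1" --pt "0 0 0 8 0 0 -1"

```text
time_s: 8.65
position: [0.4763, 0.1049, 0.0523]
eef_rot: [180.0, -0.0, -20.5]
ft_force: [0.0, 0.4, -1.0]
opening: -0.003
grasp_force: 0.0
```

Call:
drive_tool --pt "0 0 0 0.7 0 0 -1" --pt "0 0 0 1.4 0 0 -1" --pt "0 0 0 1.4 0 0 -1"

```text
time_s: 8.95
position: [0.4768, 0.1048, 0.0522]
eef_rot: [180.0, 0.1, -20.5]
ft_force: [-2.6, 0.9, 2.4]
opening: 0.001
grasp_force: 1.7
```

Call:
drive_tool --pt "0 0 0 0.7 0 0 -1" --pt "0 0 0 1.4 0 0 -1" --pt "0 0 0 1.4 0 0 -1"

```text
time_s: 9.25
position: [0.4769, 0.1047, 0.0521]
eef_rot: [179.9, 0.2, -20.5]
ft_force: [-7.5, 2.1, 5.0]
opening: 0.0
grasp_force: 4.3
```

Call:
drive_tool --pt "0 0 0 0.7 0 0 -1" --pt "0 0 0 1.4 0 0 -1" --pt "0 0 0 1.4 0 0 -1"

```text
time_s: 9.55
position: [0.477, 0.1047, 0.052]
eef_rot: [179.9, 0.3, -20.4]
ft_force: [-12.8, 4.2, 9.7]
opening: 0.0
grasp_force: 6.7
```

Call:
drive_tool --pt "0 0 0 -5 0 0 -1" --pt "0 0 0 -15 0 0 -1" --pt "0 0 0 -30 0 0 -1" --pt "0 0 0 -30 0 -45 -1" --pt "0 0 0 -30 0 -90 -1" --pt "0 0 0 -30 0 -140 -1" --pt "0 0 0 -30 0 -160 -1" --pt "0 0 0 -30 0 -160 -1"

```text
time_s: 10.35
position: [0.4531, 0.1153, 0.2154]
eef_rot: [-179.8, -0.3, -20.5]
ft_force: [-0.2, -0.6, -0.4]
opening: -0.002
grasp_force: 0.0
```

Run:
```python
from fit2 import *
s=robot.state(); print(s['time_s'],s['position'],s['eef_rot'],s['joints'])
C['wrist']=cal('wrist')
M=tinmasks({n:proj(n,[.527,.085,.041])[0] for n in('scene','side')})
p=tinfit(M,(.527,.085))
# handle axis: scene & side black-bar ends
Cn=cal('side')
for n in('scene','side'):
    im=robot.grab_frame(n)
    pv=proj(n,[[.534,-.044,.094],[.5316,-.1155,.172]])
    g=im.max(2).astype(int); x0,y0=(pv.min(0)-25).astype(int); x1,y1=(pv.max(0)+25).astype(int)
    m=np.zeros(g.shape,np.uint8); m[max(y0,0):y1,x0:x1]=(g[max(y0,0):y1,x0:x1]<60)
    k,l,st,c=cv2.connectedComponentsWithStats(m); mid=pv.mean(0); i=1+np.argmin([np.hypot(*(cc-mid)) if a>150 else 1e9 for cc,a in zip(c[1:],st[1:,4])])
    print(n,pv.tolist(),c[i],st[i],cv2.minAreaRect(cv2.findNonZero((l==i).astype(np.uint8))))
```

```text
10.35 [0.4531 0.1153 0.2154] [-179.7984   -0.3185  -20.5259] [  -5.0195   13.8404  -18.9098  113.2675    5.6379   53.3752 -137.2845]
tin ('scene',) [0.5268 0.0835] 64.4375 [np.float32(1635.0)]
tin ('scene',) [0.5268 0.0835] 64.4375 [np.float32(1635.0)]
scene [[299.5910433035156, 197.42838169045592], [337.3594577364338, 167.11546282571643]] [319.5179 181.0359] [298 162  44  39 502] ((319.3663635253906, 181.3366241455078), (9.991085052490234, 54.17700958251953), 50.710594177246094)
side [[242.1838032233914, 209.92925108146488], [243.8867437626609, 154.8041421078581]] [242.7596 182.0817] [239 153   9  59 416] ((243.0, 182.0), (58.0, 8.0), 90.0)
```

Call:
drive_tool --pt "0 0 -1.2 30 30 -40 -1" --pt "0 0 -1.2 70 75 -40 -1" --pt "0 0 -1.2 110 115 -40 -1" --pt "0 0 -1.2 143 150 -40 -1" --pt "0 0 -1.2 143 150 -40 -1" --pt "0 0 -1.2 143 150 -40 -1" --pt "0 0 -1.2 143 150 -40 -1" --pt "0 0 -1.2 143 150 -40 -1"

```text
time_s: 11.45
position: [0.533, -0.0766, 0.2509]
eef_rot: [-179.9, 0.1, 45.3]
ft_force: [-0.5, 0.4, -0.1]
opening: 0.001
grasp_force: 0.0
```

Call:
drive_tool --pt "0 0 -0.68 0 0 0 -1" --pt "0 0 -0.68 0 0 0 -1" --pt "0 0 -0.68 0 0 0 -1" --pt "0 0 -0.68 0 0 0 -1" --pt "0 0 -0.68 0 0 0 -1" --pt "0 0 -0.68 0 0 0 -1"

```text
time_s: 12.05
position: [0.5329, -0.0764, 0.2511]
eef_rot: [-179.9, -0.0, 84.0]
ft_force: [0.2, -0.8, 0.1]
opening: 0.001
grasp_force: 0.0
```

Call:
drive_tool --pt "0 0 0 1.3 1.5 25 -1" --pt "0 0 0 1.3 1.5 50 -1" --pt "0 0 0 1.3 1.5 62 -1" --pt "0 0 0 1.3 1.5 67 -1" --pt "0 0 0 1.3 1.5 70 -1" --pt "0 0 0 1.3 1.5 73 -1" --pt "0 0 0 1.3 1.5 76 -1" --pt "0 0 0 1.3 1.5 79 -1"

```text
time_s: 12.85
position: [0.5354, -0.0752, 0.1737]
eef_rot: [179.9, 0.0, 83.9]
ft_force: [0.1, -0.2, -0.4]
opening: -0.002
grasp_force: 0.0
```

Run:
```python
from h import *
s=robot.state(); print(s['time_s'],s['position'],s['eef_rot'],s['ft_force'])
a=robot.grab_frame('side')[130:330,180:330]; b=robot.grab_frame('scene')[110:260,200:360]
v=np.zeros((533,800,3),np.uint8); v[:,:400]=cv2.resize(a,(400,533)); v[:375,400:]=cv2.resize(b,(400,375))
cv2.imwrite('pics/v4.png',cv2.cvtColor(v,cv2.COLOR_RGB2BGR))
```

```text
12.85 [ 0.53535808 -0.07520202  0.17365051] [1.79939544e+02 7.52321949e-03 8.39164840e+01] [ 0.05945345 -0.21874509 -0.37133808]
```

View pics/v4.png

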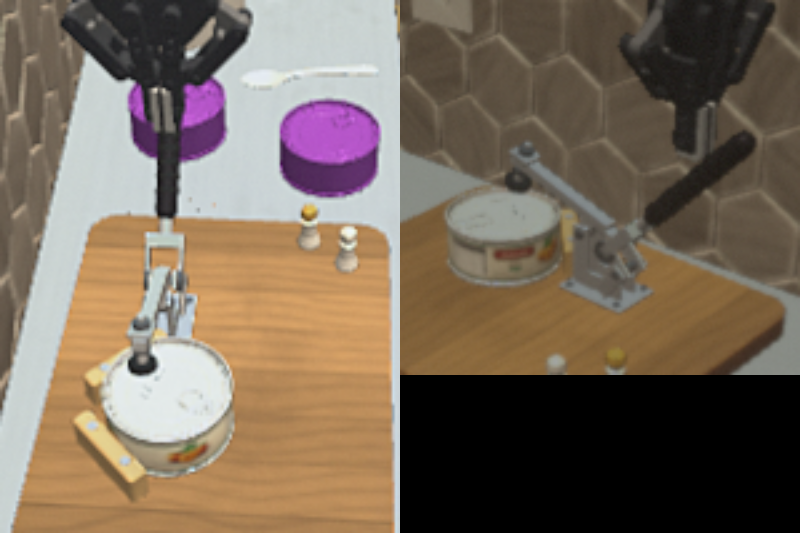

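The fingertips stand just above the handle bar, over its middle, in both views (about (160,130) on the left and (700,150) on the right). I'll press down from here.

Call:
drive_tool --pt "0 0 0 0 0 2 -1" --pt "0 0 0 0 0 5 -1" --pt "0 0 0 0 0 8 -1" --pt "0 0 0 0 0 11 -1" --pt "0 0 0 0 0 14 -1" --pt "0 0 0 0 0 17 -1" --pt "0 0 0 0 0 20 -1" --pt "0 0 0 0 0 23 -1"

```text
time_s: 13.75
position: [0.5351, -0.0752, 0.1501]
eef_rot: [180.0, 0.0, 83.9]
ft_force: [-0.0, 0.1, 3.0]
opening: -0.003
grasp_force: 1.0
```

Call:
drive_tool --pt "0 0 0 0 0 3 -1" --pt "0 0 0 0 0 6 -1" --pt "0 0 0 0 0 9 -1" --pt "0 0 0 0 0 12 -1" --pt "0 0 0 0 0 15 -1" --pt "0 0 0 0 0 18 -1" --pt "0 0 0 0 0 20 -1" --pt "0 0 0 0 0 22 -1"

```text
time_s: 14.55
position: [0.5352, -0.0753, 0.1284]
eef_rot: [180.0, 0.0, 83.9]
ft_force: [1.1, -0.9, 6.2]
opening: -0.003
grasp_force: 2.8
```

Call:
drive_tool --pt "0 0 0 0 0 2 -1" --pt "0 0 0 0 0 4 -1" --pt "0 0 0 0 0 6 -1" --pt "0 0 0 0 0 8 -1" --pt "0 0 0 0 0 10 -1" --pt "0 0 0 0 0 12 -1"

```text
time_s: 15.15
position: [0.5355, -0.0758, 0.1167]
eef_rot: [179.9, 0.0, 83.9]
ft_force: [0.3, -1.0, 6.7]
opening: -0.003
grasp_force: 3.3
```

Call:
drive_tool --pt "0 0 0 0 0 1 -1" --pt "0 0 0 0 0 2 -1" --pt "0 0 0 0 0 3 -1"

```text
time_s: 15.45
position: [0.5354, -0.0758, 0.1136]
eef_rot: [179.9, 0.0, 83.9]
ft_force: [-0.0, -2.1, 6.2]
opening: 0.001
grasp_force: 2.8
```

Call:
drive_tool --pt "0 0 0 0 0 1 -1" --pt "0 0 0 0 0 2 -1" --pt "0 0 0 0 0 3 -1"

```text
time_s: 15.75
position: [0.5353, -0.0758, 0.1105]
eef_rot: [180.0, 0.0, 83.9]
ft_force: [-0.8, -2.7, 5.0]
opening: -0.001
grasp_force: 2.3
```

Force is fading toward dead centre. I'll continue in small steps until the stop.

Call:
drive_tool --pt "0 0 0 0 0 1 -1" --pt "0 0 0 0 0 2 -1" --pt "0 0 0 0 0 3 -1"

```text
time_s: 16.05
position: [0.5351, -0.0754, 0.1072]
eef_rot: [180.0, 0.0, 83.9]
ft_force: [0.1, -2.0, 3.3]
opening: 0.003
grasp_force: 1.7
```

Call:
drive_tool --pt "0 0 0 0 0 1 -1" --pt "0 0 0 0 0 2 -1"

```text
time_s: 16.25
position: [0.5349, -0.0752, 0.1051]
eef_rot: [-180.0, -0.0, 83.9]
ft_force: [1.0, -1.5, 2.5]
opening: -0.001
grasp_force: 1.4
```

Call:
drive_tool --pt "0 0 0 0 0 1 -1" --pt "0 0 0 0 0 2 -1"

```text
time_s: 16.45
position: [0.5348, -0.0751, 0.1031]
eef_rot: [-180.0, -0.0, 83.9]
ft_force: [-0.2, -1.2, 1.9]
opening: 0.002
grasp_force: 1.0
```

Call:
drive_tool --pt "0 0 0 0 0 1 -1" --pt "0 0 0 0 0 2 -1"

```text
time_s: 16.65
position: [0.5348, -0.075, 0.1011]
eef_rot: [-180.0, -0.0, 83.9]
ft_force: [0.5, -1.1, 0.7]
opening: -0.003
grasp_force: 0.6
```

Call:
drive_tool --pt "0 0 0 0 0 1 -1" --pt "0 0 0 0 0 2 -1"

```text
time_s: 16.85
position: [0.5353, -0.0753, 0.0996]
eef_rot: [180.0, 0.0, 83.9]
ft_force: [-1.9, -2.9, 11.2]
opening: 0.005
grasp_force: 5.5
```

Call:
drive_tool --pt "0 0 0 0 0 0.7 -1" --pt "0 0 0 0 0 1.4 -1"

```text
time_s: 17.05
position: [0.5357, -0.0754, 0.099]
eef_rot: [179.9, 0.0, 83.9]
ft_force: [-3.6, -1.7, 17.5]
opening: 0.001
grasp_force: 8.9
```

The force faded out, then climbed steeply, so the handle is on its stop. I'll lift off straight up.

Call:
drive_tool --pt "0 0 0 0 0 -3 -1" --pt "0 0 0 0 0 -10 -1" --pt "0 0 0 0 0 -40 -1" --pt "0 0 0 0 0 -80 -1" --pt "0 0 0 0 0 -120 -1" --pt "0 0 0 0 0 -150 -1" --pt "0 0 0 0 0 -150 -1"

```text
time_s: 17.75
position: [0.537, -0.0746, 0.2523]
eef_rot: [179.6, -0.0, 83.9]
ft_force: [1.0, 0.6, -0.6]
opening: -0.001
grasp_force: 0.0
```

Run:
```python
from fit2 import *
s=robot.state(); print(s['time_s'],s['position'],s['ft_force'])
a=robot.grab_frame('side')[130:330,180:330]; b=robot.grab_frame('scene')[110:290,180:360]
v=np.zeros((533,800,3),np.uint8); v[:,:400]=cv2.resize(a,(400,533)); v[:400,400:]=cv2.resize(b,(400,400))
cv2.imwrite('pics/v5.png',cv2.cvtColor(v,cv2.COLOR_RGB2BGR))
M=tinmasks({n:proj(n,[.527,.085,.041])[0] for n in('scene','side')}); tinfit(M,(.527,.085))
for t in('salt_mid','pepper_mid'):
    for n in('scene','side'): print(t,n,[(np.round(d['location']).tolist(),round(d['conf'],2)) for d in robot.look_for(t,n)[:2]])
```

```text
17.75 [ 0.537  -0.0746  0.2523] [ 0.9744  0.6022 -0.5899]
tin ('scene', 'side') [0.5251 0.0845] 522.3125 [np.float32(1569.0), np.float32(1962.0)]
tin ('scene',) [0.528  0.0847] 148.6875 [np.float32(1569.0)]
tin ('side',) [0.5241 0.0855] 312.75 [np.float32(1962.0)]
salt_mid scene [([264.0, 261.0], 0.7)]
salt_mid side []
pepper_mid scene [([285.0, 258.0], 0.49)]
pepper_mid side [([298.0, 215.0], 0.41)]
```

View pics/v5.png

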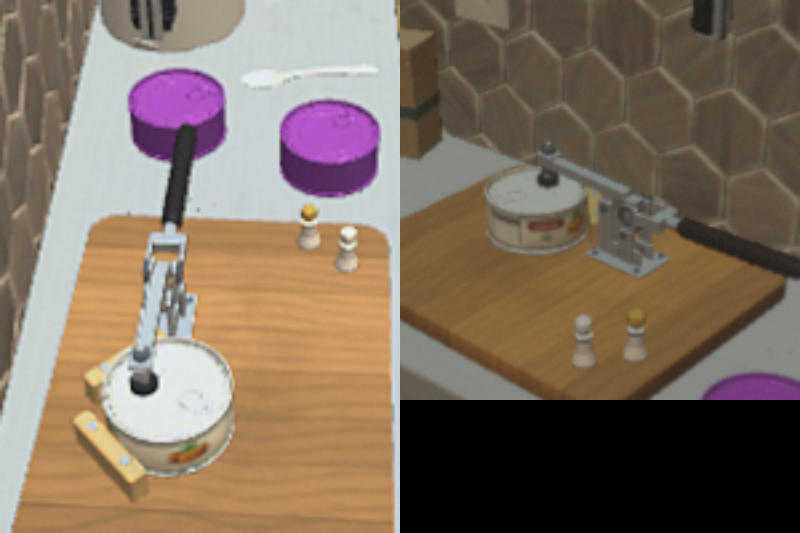

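The handle is flat and the arm is down, with the pad on the lid at (145,380). The tin is still in the V, the shakers stand where they were, and the robot is clear, so I'm handing in.

```bash
python3 -c "
from bench import robot; print(robot.close_job())"
```

```text
the job is handed in; nothing more can be done
None
```

The job is handed in: the tin is home against both fence faces, the clamp is locked on its stop with the pad on the lid, the highest wrist-force reading was about 18 N, the shakers stand as they were, and the robot is clear of everything.

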